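# Wind the tube rack home with the fold-out crank

### The job

On the bench stand two hand-wound rack feeders, one with a rack of capped blood tubes and one with an empty rack. On the feeder with the tubes, fold the handwheel's crank handle up until it stands upright, then crank the wheel clockwise (seen from above) until the rack has come fully home against the stop at the robot's end of its channel. Wind it with the crank, do not push the rack itself, and leave the handle standing up.

Things in the scene. Friction and masses are not known exactly. Their poses are not given: they have to be found in the camera images.
- wheel (a joint): Turn (rad) of the tube feeder's handwheel: level disc, 132 mm across, face 91 mm above the bench, on a vertical axis in the middle of a drive box 150 x 140 x 70 mm high. Grows clockwise from above, 0 (rack far out) to a hard stop at 3.3 (home); starts at 0 to 0.8. 30 mm of rack travel per rad. Stiff: 2 to 3 N at the upright handle; stays put. The other feeder is alike, its rack empty.
- handle (a joint): Fold angle (rad) of that wheel's crank handle: 0 = flat above the wheel's face, pointing from rim to centre; pi/2 = straight up (hard stop). Starts at 0 to 0.15. Hinge line level, tangential, 55 mm from the wheel's axis, 116 mm above the bench, between two cheeks (27 mm wide over both, top 124 mm above the bench). Friction holds it at any angle; about 1 N at the knob moves it.
- knob (a point): Centre of the black ball, 24 mm across, that swivels freely every way on that handle's free end, 55 mm from the hinge (rod 11 to 15 mm thick). Folded flat it is on the wheel's axis, 116 mm above the bench; upright, 171 mm up and 55 mm from the axis. Frame (turns with the handle, not the ball): x from hinge to knob, y along the hinge, z up when folded, outwards when upright.
- rack: Grey rack with five purple-capped tubes in a row, 130 x 34 x 50 mm (87 mm high with tubes), in a straight channel on the left of the drive box (seen from the robot). Origin: centre of its underside, 12 mm above the bench. It slides along its own -x axis, towards the robot. In its own axes the wheel's axis lies at y = -102 mm, and at x = -85 mm when the wheel reads 0, +14 mm when home.

How it is judged:
By the outcome, as a careful person would: the job done as asked, in the order asked, and still so for the second after the job is handed in, with the robot touching nothing.
It also fails if it takes over 48 s, if anything falls off the work surface, if the arm or the gripper's body presses on something with over 40 N, if the wrist force passes 120 N, or if a joint passes its speed limit or range.

### The arm

A 6-joint arm with a two-finger parallel gripper is mounted at the origin on the work surface. World frame = base frame: x ahead of the robot, y to its left, z up, the work surface at z = 0. Lengths are in mm, angles in rad, forces in N, time in s.
With the tool pointing down it reaches from about 300 to 775 mm from the base axis. Payload 14.6 kg.
Tool frame: the origin (TCP) lies at the very end of the fingers, on their centre line; the grasp point (between the pads) lies 19 mm behind it; z points along the fingers, y is the line along which they close (so a half turn about z gives the same grasp; the last joint's range is limited). The gripper opens to 94 mm and grips with 3 to 60 N. Pads are 16 mm wide; open, the fingers measure 119 mm over their backs; the gripper's body (75 mm by 177 mm) begins 78 mm behind the grasp point.
Start: joints at [-1.214, 0.3, 1.521, -0, 1.321, -0.067], TCP at [226.167, -501.336, 205.446] pointing down, gripper open.
Joint ranges: [-3.03, 3.03], [-0.79, 2.21], [0.23, 2.52], [-1.04, 4.18], [0, 3.07], [-2.55, 2.55]. Speed limits (rad/s): [2.22, 2.22, 2.57, 3.14, 3.14, 3.14].

### API

Orientations are given as [roll, pitch, yaw] about the fixed x, y, z axes, in that order (R = Rz(yaw) Ry(pitch) Rx(roll)).
In Python, from cell import manip, camera, get_calibration gives the robot as it stands. The module is installed in compiled form; this text tells all that it offers.
- The arm moves only by the tool jog_arm, never from a script. Its argument "plan" is one flat list of numbers, 6 for each row, row after row: the shift along the world's x, y, z in m, then the turn, a rotation vector about the world's x, y, z in degrees. A call has 1 to 20 rows; each row is the pose to reach, as a shift and turn from the pose commanded when the call began; what a row does not reach only later rows make up. A row lasts 1/10 s, in which the tool goes at most 50 mm and 8.59 degrees, less where a joint would pass 70% of its speed; a pose out of reach is approached as far as the arm can. A call with a gripper value outside its range is refused whole. "claw" is the finger opening in m, from 0 to 0.094, set as the call begins (left out, the last holds). The fingers move at their own pace and stop on an object; "force" is the grip in N (left out, the last holds). Time passes only in rows, so rows that repeat a pose let the fingers close. It gives the time, the measured TCP pose, the force, the opening and the grip force at its end, in the units of the state.
- manip.read_state(): the state, without advancing time (a new reading comes with each control period).
- camera(name): name is "scene" or "side" or "wrist"; returns (picture, depth): 384x512x3 uint8, red, green, blue; 384x512 float32, mm along the optical axis (not along the pixel's ray), 0 where there is no reading.
- get_calibration(name): a dict with "fx", "fy", "cx", "cy" (pixels), "k1" (the pictures are not rectified: a ray, as slopes to the right and down, at radius r is drawn at 1 + k1 r^2 times it, then the intrinsics apply), "origin" and "attitude" of the camera in the world. Camera axes: x right, y down, z forward; pixel columns grow to the right and rows downward; lengths in mm; the calibration is good to about 2 mm. A picture is of the moment at which its call begins: read the wrist's pose just before it. get_calibration takes no time and is no camera call; for the wrist camera it gives the pose at the moment of the call.
- manip.sign_off(): hands the job in; it is judged then, once.
The state is a dict: "clock": time; "joints": joint angles; "qd": joint speeds; "effort": joint torques, N m; "eef_pos": TCP position; "eef_rot": TCP orientation; "wrist_force": force on the tool from outside, world axes, zero at the start; "moment": the same for the moment, N m; "finger_gap": finger opening in mm; "finger_force": force on a finger pad.
Only numpy, scipy, OpenCV 4.12 (cv2) and the standard library are available. Lean on these libraries where they do the work, as an engineer would, in place of code of your own. Each camera call takes 0.05 s, during which the arm holds its last target. There are 200 camera calls.

## Working session

There is one attempt and no reset: what is moved stays moved. The work goes in short steps, Python scripts to look and compute and a tool call to move; the robot and the scene stay as the last step left them, time stands still between calls to the robot, and variables do not carry over. Pictures are saved under pics/ and viewed, at most 10 in all, crops included, and the job is handed in when it is done.

Besides the shell and the picture viewer there is one more tool, called after "Emit:" as name(argument=value, ...) on one line, values as JSON. jog_arm: Moves the arm, as the interface text tells. Its arguments: {"type":"object","properties":{"plan":{"type":"array"},"claw":{"type":"number"},"force":{"type":"number"}},"required":["plan"]}

```bash
mkdir -p pics; cat > h.py <<'E'
import numpy as np, cv2
from cell import manip, camera, get_calibration
from scipy.spatial.transform import Rotation as R
def att(c):
    a=np.array(c["attitude"],float)
    return a if a.shape==(3,3) else (R.from_euler('xyz',a).as_matrix() if a.size==3 else None)
def rays(c,uv):
    uv=np.asarray(uv,float).reshape(-1,2)
    d=np.stack([(uv[:,0]-c["cx"])/c["fx"],(uv[:,1]-c["cy"])/c["fy"]],1); s=d.copy()
    for _ in range(20): s=d/(1+c["k1"]*(s**2).sum(1,keepdims=True))
    return np.c_[s,np.ones(len(s))]
def world(c,uv,z): return (rays(c,uv)*np.asarray(z).reshape(-1,1))@att(c).T+np.array(c["origin"])
def cloud(c,D):
    v,u=np.mgrid[:D.shape[0],:D.shape[1]]
    P=world(c,np.c_[u.ravel(),v.ravel()],D.ravel()); return P.reshape(*D.shape,3)
E
python3 - <<'E'
from h import *
for n in ["scene","side"]:
    c=get_calibration(n); p,d=camera(n); np.savez(f"{n}.npz",p=p,d=d); print(n,c)
    cv2.imwrite(f"pics/{n}1.png",p[:,:,::-1])
print(manip.read_state())
E
```

```text
scene {'fx': 454.3402833460168, 'fy': 454.3402833460168, 'cx': 262.6211884631671, 'cy': 180.2957359412091, 'k1': 0.016565980840084163, 'origin': array([1040.70717232, -386.58549909,  663.79151179]), 'attitude': array([-2.26259924, -0.02427395,  0.86981705])}
side {'fx': 420.62070455147256, 'fy': 420.62070455147256, 'cx': 252.0916823099488, 'cy': 191.49314896756223, 'k1': -0.13323744026545842, 'origin': array([300.21400279, 624.00182728, 773.64056438]), 'attitude': array([-2.38529208, -0.01687613, -2.73905346])}
{'clock': 0.1, 'joints': array([-1.21356771e+00,  3.00423357e-01,  1.52152535e+00,  9.91316556e-06,
        1.32069391e+00, -6.66285648e-02]), 'qd': array([ 0.00107222, -0.00143838, -0.00179878,  0.0001936 ,  0.00081644,
       -0.00286167]), 'effort': array([-1.09385746e-03, -5.32650983e+01, -3.53287089e+01,  7.08416943e-02,
        2.34944432e-02, -6.03527656e-05]), 'eef_pos': array([ 226.10592141, -501.11407169,  204.93609163]), 'eef_rot': array([-3.14054566e+00, -7.94867212e-05,  4.23854682e-01]), 'wrist_force': array([ 0.70886772,  0.26736252, -0.37057009]), 'moment': array([0.01577636, 0.01425449, 0.00143654]), 'finger_force': 0.0, 'finger_gap': 93.76367305814611}
```

View pics/scene1.png

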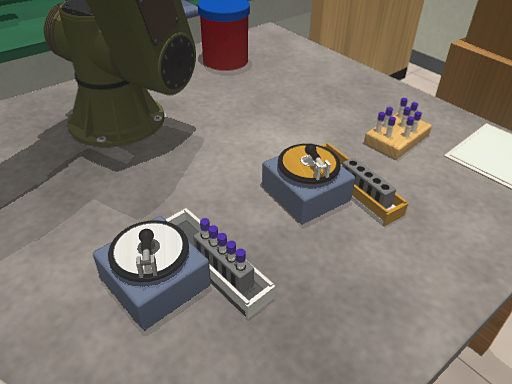

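View pics/side1.png

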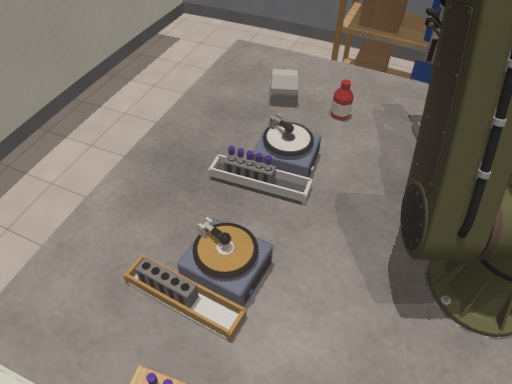

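The scene view shows the tube feeder with the white wheel at about (148,250): knob at (146,237), cheeks at (147,265), caps from (204,224) to (241,256). In the side view the wheel is at (288,138), knob (288,128), cheeks (277,124) and caps (232,150) to (267,160).

```bash
python3 - <<'E'
from h import *
kn={"scene":(146,237),"side":(288,128)}
win={"scene":(90,290,190,320),"side":(200,330,110,205)}
O=[];Dd=[]
for n in ["scene","side"]:
    f=np.load(n+".npz"); p,d=f["p"],f["d"]; c=get_calibration(n); P=cloud(c,d)
    u0,u1,v0,v1=win[n]; m=np.zeros(d.shape,bool); m[v0:v1,u0:u1]=1; m&=d>0
    hsv=cv2.cvtColor(p,cv2.COLOR_RGB2HSV); z=P[...,2]
    disc=m&(z>86)&(z<96)
    # restrict near knob ray
    k=world(c,[kn[n]],[d[kn[n][1],kn[n][0]]])[0]; print(n,"knob surf",k.round(1))
    disc&=np.hypot(P[...,0]-k[0],P[...,1]-k[1])<100
    q=P[disc]; (ctr,r)=cv2.minEnclosingCircle(q[:,:2].astype(np.float32)); print(" disc",np.array(ctr).round(1),round(r,1),q[:,2].mean().round(1),len(q))
    pc=m&(hsv[...,0]>120)&(hsv[...,0]<150)&(hsv[...,1]>120)&(z>70)
    nl,lab,st,ce=cv2.connectedComponentsWithStats(pc.astype(np.uint8))
    for i in range(1,nl):
        if st[i,4]>8: print(" cap",P[lab==i].mean(0).round(1),st[i,4])
    blk=m&(p.max(2)<60)&(z>103)&(z<135)&(np.hypot(P[...,0]-k[0],P[...,1]-k[1])<30); print(" black",P[blk].mean(0).round(1),P[blk].max(0).round(1),blk.sum())
    hi=m&(p.max(2)>=60)&(z>105)&(z<130)&(np.hypot(P[...,0]-k[0],P[...,1]-k[1])<90)&~((hsv[...,1]>110)); print(" cheeks",np.median(P[hi],0).round(1),P[hi].min(0).round(1),P[hi].max(0).round(1),hi.sum())
    O.append(np.array(c["origin"])); r=(rays(c,[kn[n]])@att(c).T)[0]; Dd.append(r/np.linalg.norm(r))
A=np.stack([Dd[0],-Dd[1]],1); t=np.linalg.lstsq(A,O[1]-O[0],rcond=None)[0]
print("knob tri",(O[0]+t[0]*Dd[0]).round(1),(O[1]+t[1]*Dd[1]).round(1))
E
```

```text
scene knob surf [ 543.7 -194.7  124.2]
 disc [ 539.4 -175.6] 81.4 90.6 3227
 cap [603.  -87.6  95.2] 508
 black [ 547.  -197.   124.2] [ 567.2 -181.3  131.4] 224
 cheeks [ 582.7 -214.1  120.8] [ 525.2 -233.6  105.3] [ 597.3 -181.3  129.5] 274
side knob surf [ 533.8 -181.2  123.8]
 disc [ 539.4 -169.4] 87.4 89.4 1188
 cap [644.6 -82.   97.9] 18
 cap [621.5 -84.4  97.1] 16
 cap [596.1 -84.   98. ] 20
 cap [573.1 -86.   97.6] 19
 cap [548.7 -86.9  97.1] 19
 black [ 538.4 -186.5  121.4] [ 557.7 -177.2  129.1] 64
 cheeks [ 574.  -206.2  120.1] [ 524.3 -233.6  105.1] [ 593.6 -178.3  129.3] 128
knob tri [ 536.1 -191.7  116. ] [ 536.7 -191.3  115.7]
```

Emit:
jog_arm(plan=[0,0,0.05,0,0,0,0,0,0.1,0,0,0,0.03,0.03,0.12,0,0,-8,0.06,0.06,0.12,0,0,-16,0.09,0.09,0.12,0,0,-22,0.12,0.12,0.12,0,0,-28,0.15,0.15,0.12,0,0,-34,0.18,0.18,0.12,0,0,-40,0.21,0.21,0.12,0,0,-46,0.24,0.24,0.12,0,0,-50,0.27,0.28,0.12,0,0,-54,0.29,0.31,0.12,0,0,-54,0.29,0.31,0.12,0,0,-54,0.29,0.31,0.12,0,0,-54,0.29,0.31,0.12,0,0,-54], claw=0.06)

```text
clock: 1.6
eef_pos: [515.7, -192.1, 325.3]
eef_rot: [3.141, 0.0, -0.519]
wrist_force: [0.2, -0.1, 0.0]
finger_gap: 59.7
finger_force: 0.0
```

```bash
python3 - <<'E'
from h import *
s=manip.read_state(); print(s["clock"],s["eef_pos"],s["eef_rot"],s["joints"])
c=get_calibration("wrist"); p,d=camera("wrist"); np.savez("w1.npz",p=p,d=d,c=c); cv2.imwrite("pics/w1.png",p[:,:,::-1]); print(c)
E
```

```text
1.6 [ 515.71737856 -192.06993405  325.30933985] [ 3.14142452e+00  3.16677724e-04 -5.19447466e-01] [-4.23005935e-01  2.41304768e-01  1.32114901e+00 -1.36862592e-04
  1.57947027e+00  1.66723667e+00]
{'fx': 321.9716696875438, 'fy': 321.9716696875438, 'cx': 257.8267974210628, 'cy': 193.07888080714787, 'k1': -0.060105288001298704, 'origin': array([ 579.68424256, -229.84563995,  504.19868707]), 'attitude': array([ 2.88622479e+00, -2.05821097e-03, -2.09026910e+00])}
```

View pics/w1.png

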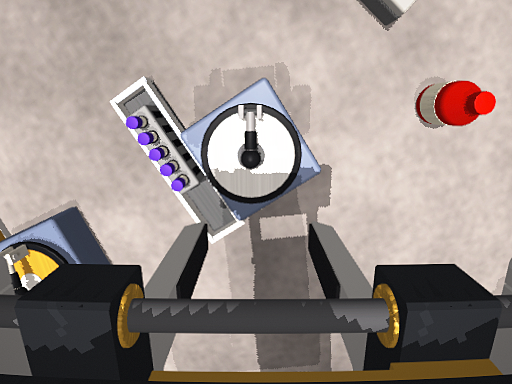

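The wrist view shows the wheel from directly above: disc centre about (251,153), knob (251,158), cheeks (251,112). The handle lies folded nearly along the image column; the red bottle (455,103) is well clear.

```bash
python3 - <<'E'
from h import *
f=np.load("w1.npz",allow_pickle=True); p,d,c=f["p"],f["d"],f["c"].item(); P=cloud(c,d); z=P[...,2]
m=np.zeros(d.shape,bool); m[95:215,195:310]=1
k=world(c,[(251,158)],[d[158,251]])[0]; print("knob top",k)
disc=(m&(z>84)&(z<135)&(np.hypot(P[...,0]-k[0],P[...,1]-k[1])<80))
# outline: silhouette of disc
cn=max(cv2.findContours((disc&(z>84)).astype(np.uint8),0,1)[0],key=cv2.contourArea)
q=np.array([P[v,u] for u,v in cn[:,0]]); q=q[q[:,2]<98]
A=np.c_[2*q[:,:2],np.ones(len(q))]; s=np.linalg.lstsq(A,(q[:,:2]**2).sum(1),rcond=None)[0]
print("disc fit",s[:2],np.sqrt(s[2]+s[:2]@s[:2]), np.median(z[disc]))
b=m&(z>103)&(p.max(2)<70)&(disc); Pb=P[b]; print("black",np.c_[Pb.min(0),np.median(Pb,0),Pb.max(0)].round(1),b.sum())
h=disc&(z>106)&(p.max(2)>=70); Ph=P[h]; print("cheek",np.c_[Ph.min(0),Ph.mean(0),Ph.max(0)].round(1),h.sum())
# rod/handle direction from all high points
H=P[disc&(z>106)]; vv=np.linalg.svd(H[:,:2]-H[:,:2].mean(0))[2][0]; print("dir deg",np.degrees(np.arctan2(vv[1],vv[0])))
# triangulate knob with scene & side
pts=[("scene",(146,237)),("side",(288,128)),("w",(251,158))]
A=np.zeros((3,3));B=np.zeros(3)
for n,uv in pts:
    cc=c if n=="w" else get_calibration(n); r=(rays(cc,[uv])@att(cc).T)[0]; r/=np.linalg.norm(r); M=np.eye(3)-np.outer(r,r); A+=M;B+=M@cc["origin"]
print("knob tri",np.linalg.solve(A,B))
for uv,zz in [((251,158),118),((251,112),118),((251,153),91)]:
    r=(rays(c,[uv])@att(c).T)[0]; print(uv,c["origin"]+r*(zz-c["origin"][2])/r[2])
E
```

```text
knob top [ 535.20054765 -196.09480795  129.62714498]
disc fit [ 534.08894572 -193.90319184] 64.85757419119086 90.45378801060139
black [[ 522.5  541.3  591.7]
 [-225.  -199.6 -183. ]
 [ 116.5  124.3  131. ]] 492
cheek [[ 523.4  574.5  594.8]
 [-235.5 -216.  -182.6]
 [ 109.1  121.4  130.1]] 446
dir deg 150.88161205104194
knob tri [ 535.35292755 -192.83505464  115.22371691]
(251, 158) [ 533.819721   -195.04714209  118.        ]
(251, 112) [ 580.64522633 -222.1301213   118.        ]
(251, 153) [ 536.21364682 -195.85470333   91.        ]
```

Emit:
jog_arm(plan=[0.019,-0.002,-0.04,0,0,0,0.019,-0.002,-0.08,0,0,0,0.019,-0.002,-0.12,0,0,0,0.019,-0.002,-0.15,0,0,0,0.019,-0.002,-0.18,0,0,0,0.019,-0.002,-0.2,0,0,0,0.019,-0.002,-0.215,0,0,0,0.019,-0.002,-0.226,0,0,0,0.019,-0.002,-0.226,0,0,0,0.019,-0.002,-0.226,0,0,0])

```text
clock: 2.65
eef_pos: [535.3, -193.8, 100.1]
eef_rot: [-3.142, -0.001, -0.519]
wrist_force: [0.2, 0.3, -0.2]
finger_gap: 60.3
finger_force: 0.0
```

Emit:
jog_arm(plan=[0,0,0,0,0,0,0,0,0,0,0,0,0,0,0,0,0,0,0,0,0,0,0,0,0,0,0,0,0,0,0,0,0,0,0,0], claw=0.0, force=20)

```text
clock: 3.25
eef_pos: [535.4, -193.0, 99.5]
eef_rot: [-3.141, -0.0, -0.519]
wrist_force: [1.6, 3.4, 0.6]
finger_gap: 22.4
finger_force: 20.0
```

```bash
python3 - <<'E'
from h import *
p,d=camera("wrist"); cv2.imwrite("pics/w2.png",p[:,:,::-1])
# fold arc shifts in mm: dir u=(.870,-.492)
for t in range(0,100,10):
    t=min(t,90);a=np.radians(t); r=55*(1-np.cos(a)); print(t,(r*.870).round(1),(-r*.492).round(1),(55*np.sin(a)).round(1))
E
```

```text
0 0.0 -0.0 0.0
10 0.7 -0.4 9.6
20 2.9 -1.6 18.8
30 6.4 -3.6 27.5
40 11.2 -6.3 35.4
50 17.1 -9.7 42.1
60 23.9 -13.5 47.6
70 31.5 -17.8 51.7
80 39.5 -22.4 54.2
90 47.8 -27.1 55.0
```

View pics/w2.png

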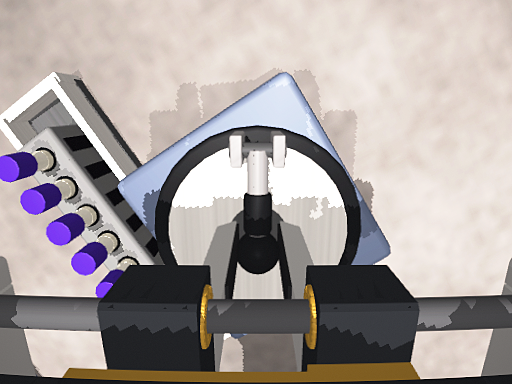

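The ball is held between the fingers at about (258,253), rod running up to the cheeks at (258,150). Now fold along the arc.

Emit:
jog_arm(plan=[0.0002,-0.0001,0.005,0,0,0,0.0007,-0.0004,0.0096,0,0,0,0.0016,-0.001,0.0142,0,0,0,0.0029,-0.0016,0.0188,0,0,0,0.0045,-0.0025,0.0232,0,0,0,0.0064,-0.0036,0.0275,0,0,0,0.0087,-0.0049,0.0315,0,0,0,0.0112,-0.0063,0.0352,0,0,0,0.014,-0.008,0.0387,0,0,0,0.0171,-0.0097,0.0418,0,0,0,0.0171,-0.0097,0.0418,0,0,0])

```text
clock: 4.4
eef_pos: [553.0, -203.3, 140.8]
eef_rot: [-3.141, -0.001, -0.519]
wrist_force: [8.5, -0.8, -8.7]
finger_gap: 22.9
finger_force: 20.0
```

Emit:
jog_arm(plan=[0.0045,-0.0025,0.002,0,0,0,0.008,-0.0045,0.0044,0,0,0,0.0118,-0.0067,0.0066,0,0,0,0.0157,-0.0088,0.0083,0,0,0,0.0195,-0.011,0.0097,0,0,0,0.0236,-0.0134,0.0106,0,0,0,0.0277,-0.0157,0.0112,0,0,0,0.0277,-0.0157,0.0112,0,0,0])

```text
clock: 5.2
eef_pos: [580.5, -219.2, 152.6]
eef_rot: [3.142, -0.001, -0.519]
wrist_force: [0.4, 0.6, 3.2]
finger_gap: 22.4
finger_force: 20.0
```

Emit:
jog_arm(plan=[0.0017,-0.001,0,0,0,0,0.0035,-0.002,0,0,0,0,0.0035,-0.002,0,0,0,0])

```text
clock: 5.5
eef_pos: [583.3, -220.7, 152.6]
eef_rot: [3.141, 0.001, -0.519]
wrist_force: [-2.8, 2.2, 6.8]
finger_gap: 22.9
finger_force: 20.0
```

```bash
python3 - <<'E'
from h import *
s=manip.read_state(); print(s["eef_pos"],s["wrist_force"])
for n,w in [("scene",(60,220,180,300)),("side",(230,350,80,180))]:
    p,d=camera(n); u0,u1,v0,v1=w
    if n=="scene": a=cv2.resize(p[v0:v1,u0:u1],None,fx=3,fy=3)
    else: b=cv2.resize(p[v0:v1,u0:u1],None,fx=3,fy=3)
h=max(a.shape[0],b.shape[0]); I=np.zeros((h,max(a.shape[1]+b.shape[1],1),3),np.uint8); I[:a.shape[0],:a.shape[1]]=a; I[:b.shape[0],a.shape[1]:]=b
I=cv2.resize(I,(780,int(h*780/I.shape[1]))); cv2.imwrite("pics/f1.png",I[:,:,::-1])
E
```

```text
[ 583.26428232 -220.74654169  152.56068655] [-2.79873285  2.19310623  6.83316781]
```

View pics/f1.png

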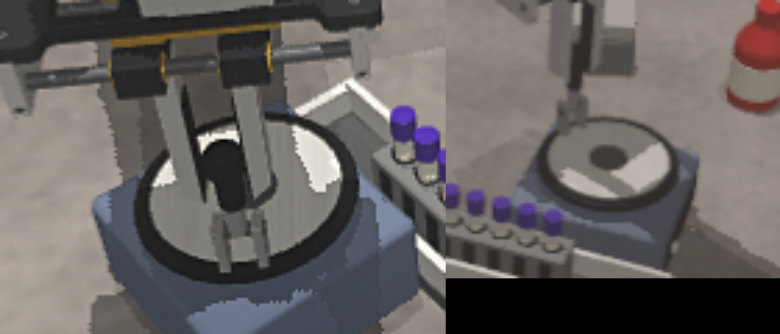

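The rod now stands upright between the fingers (left panel, about (225,175)), with the cheeks below it. I'll check that it's against the stop with a small extra outward push.

Emit:
jog_arm(plan=[0.001,-0.0005,0.0007,0,0,0,0.002,-0.001,0.0007,0,0,0,0.002,-0.001,0.0007,0,0,0])

```text
clock: 5.9
eef_pos: [584.0, -221.0, 152.5]
eef_rot: [3.141, 0.005, -0.519]
wrist_force: [-11.9, 6.0, 6.5]
finger_gap: 22.7
finger_force: 20.0
```

```bash
cat > w.py <<'E'
import sys,numpy as np
cx,cy,x0,y0,r,a0,a1,n,dz=map(float,sys.argv[1:])
for a in np.linspace(a0,a1,int(n)):
    print(f"{(cx+r*np.cos(np.radians(a))-x0)/1000:.4f}, {(cy+r*np.sin(np.radians(a))-y0)/1000:.4f}, {dz}, 0, 0, 0,",end=" ")
E
python3 w.py 535.9 -193.8 585.5 -221.7 55 -33.5 -85.5 14 0.001
```

```text
-0.0037, -0.0025, 0.001, 0, 0, 0, -0.0060, -0.0056, 0.001, 0, 0, 0, -0.0084, -0.0085, 0.001, 0, 0, 0, -0.0110, -0.0113, 0.001, 0, 0, 0, -0.0139, -0.0139, 0.001, 0, 0, 0, -0.0169, -0.0163, 0.001, 0, 0, 0, -0.0200, -0.0185, 0.001, 0, 0, 0, -0.0234, -0.0204, 0.001, 0, 0, 0, -0.0268, -0.0221, 0.001, 0, 0, 0, -0.0303, -0.0236, 0.001, 0, 0, 0, -0.0340, -0.0248, 0.001, 0, 0, 0, -0.0377, -0.0258, 0.001, 0, 0, 0, -0.0415, -0.0265, 0.001, 0, 0, 0, -0.0453, -0.0269, 0.001, 0, 0, 0,
```

Emit:
jog_arm(plan=[-0.0037,-0.0025,0.001,0,0,0,-0.006,-0.0056,0.001,0,0,0,-0.0084,-0.0085,0.001,0,0,0,-0.011,-0.0113,0.001,0,0,0,-0.0139,-0.0139,0.001,0,0,0,-0.0169,-0.0163,0.001,0,0,0,-0.02,-0.0185,0.001,0,0,0,-0.0234,-0.0204,0.001,0,0,0])

```text
clock: 6.7
eef_pos: [561.4, -241.8, 152.9]
eef_rot: [-3.141, 0.003, -0.519]
wrist_force: [-0.2, 6.1, -10.0]
finger_gap: 22.3
finger_force: 20.0
```

```bash
python3 w.py 535.9 -193.8 562.1 -242.1 55 -65.5 -109.5 12 -0.001
```

```text
-0.0034, -0.0017, -0.001, 0, 0, 0, -0.0069, -0.0032, -0.001, 0, 0, 0, -0.0106, -0.0044, -0.001, 0, 0, 0, -0.0143, -0.0054, -0.001, 0, 0, 0, -0.0181, -0.0061, -0.001, 0, 0, 0, -0.0219, -0.0065, -0.001, 0, 0, 0, -0.0257, -0.0067, -0.001, 0, 0, 0, -0.0296, -0.0066, -0.001, 0, 0, 0, -0.0334, -0.0062, -0.001, 0, 0, 0, -0.0372, -0.0056, -0.001, 0, 0, 0, -0.0409, -0.0047, -0.001, 0, 0, 0, -0.0446, -0.0035, -0.001, 0, 0, 0,
```

Emit:
jog_arm(plan=[-0.0034,-0.0017,-0.001,0,0,0,-0.0069,-0.0032,-0.001,0,0,0,-0.0106,-0.0044,-0.001,0,0,0,-0.0143,-0.0054,-0.001,0,0,0,-0.0181,-0.0061,-0.001,0,0,0,-0.0219,-0.0065,-0.001,0,0,0,-0.0257,-0.0067,-0.001,0,0,0])

```text
clock: 7.4
eef_pos: [536.3, -248.4, 152.8]
eef_rot: [-3.141, 0.001, -0.519]
wrist_force: [2.4, 7.3, -6.5]
finger_gap: 22.6
finger_force: 20.0
```

```bash
python3 w.py 535.9 -193.4 536.4 -248.8 55 -94 -149.5 13 -0.0008
```

```text
-0.0043, 0.0005, -0.0008, 0, 0, 0, -0.0087, 0.0010, -0.0008, 0, 0, 0, -0.0131, 0.0019, -0.0008, 0, 0, 0, -0.0174, 0.0031, -0.0008, 0, 0, 0, -0.0215, 0.0046, -0.0008, 0, 0, 0, -0.0256, 0.0064, -0.0008, 0, 0, 0, -0.0294, 0.0086, -0.0008, 0, 0, 0, -0.0331, 0.0111, -0.0008, 0, 0, 0, -0.0366, 0.0139, -0.0008, 0, 0, 0, -0.0398, 0.0169, -0.0008, 0, 0, 0, -0.0428, 0.0202, -0.0008, 0, 0, 0, -0.0455, 0.0238, -0.0008, 0, 0, 0, -0.0479, 0.0275, -0.0008, 0, 0, 0,
```

Emit:
jog_arm(plan=[-0.0043,0.0005,-0.0008,0,0,0,-0.0087,0.001,-0.0008,0,0,0,-0.0131,0.0019,-0.0008,0,0,0,-0.0174,0.0031,-0.0008,0,0,0,-0.0215,0.0046,-0.0008,0,0,0,-0.0256,0.0064,-0.0008,0,0,0,-0.0294,0.0086,-0.0008,0,0,0])

```text
clock: 8.1
eef_pos: [507.4, -240.4, 152.8]
eef_rot: [-3.141, -0.002, -0.519]
wrist_force: [4.2, 2.6, -3.8]
finger_gap: 22.5
finger_force: 20.0
```

Emit:
jog_arm(plan=[-0.0037,0.0025,0,0,0,0,-0.0072,0.0053,0,0,0,0,-0.0104,0.0083,0,0,0,0,-0.0134,0.0116,0,0,0,0,-0.0161,0.0152,0,0,0,0,-0.0185,0.0189,0,0,0,0])

```text
clock: 8.7
eef_pos: [488.3, -221.3, 152.7]
eef_rot: [3.141, -0.001, -0.519]
wrist_force: [1.9, -0.8, 0.6]
finger_gap: 23.0
finger_force: 20.0
```

```bash
python3 w.py 535.9 -193.4 488.5 -221.3 55 -153 -193 11 0
```

```text
-0.0016, 0.0029, 0.0, 0, 0, 0, -0.0032, 0.0064, 0.0, 0, 0, 0, -0.0046, 0.0100, 0.0, 0, 0, 0, -0.0057, 0.0137, 0.0, 0, 0, 0, -0.0066, 0.0174, 0.0, 0, 0, 0, -0.0072, 0.0212, 0.0, 0, 0, 0, -0.0075, 0.0250, 0.0, 0, 0, 0, -0.0076, 0.0289, 0.0, 0, 0, 0, -0.0074, 0.0327, 0.0, 0, 0, 0, -0.0069, 0.0365, 0.0, 0, 0, 0, -0.0062, 0.0403, 0.0, 0, 0, 0,
```

Emit:
jog_arm(plan=[-0.0022,0.0029,0,0,0,0,-0.004,0.0064,0,0,0,0,-0.0055,0.01,0,0,0,0,-0.0067,0.0137,0,0,0,0,-0.0076,0.0174,0,0,0,0])

```text
clock: 9.2
eef_pos: [481.1, -203.8, 152.7]
eef_rot: [-3.141, -0.001, -0.519]
wrist_force: [6.4, -1.0, 1.7]
finger_gap: 22.5
finger_force: 20.0
```

Emit:
jog_arm(plan=[-0.0005,0.002,0,0,0,0,-0.0007,0.004,0,0,0,0,-0.0009,0.006,0,0,0,0])

```text
clock: 9.5
eef_pos: [480.3, -197.9, 152.6]
eef_rot: [-3.142, -0.001, -0.519]
wrist_force: [5.2, -1.5, 2.4]
finger_gap: 22.6
finger_force: 20.0
```

Emit:
jog_arm(plan=[-0.0001,0.002,0,0,0,0,-0.0001,0.004,0,0,0,0,0,0.006,0,0,0,0])

```text
clock: 9.8
eef_pos: [480.1, -191.9, 152.6]
eef_rot: [3.141, -0.001, -0.519]
wrist_force: [3.4, -2.1, 3.9]
finger_gap: 22.9
finger_force: 20.0
```

Emit:
jog_arm(plan=[0,0.0015,0,0,0,0,0,0.003,0,0,0,0,0,0.003,0,0,0,0])

```text
clock: 10.1
eef_pos: [480.2, -188.8, 152.6]
eef_rot: [-3.141, -0.001, -0.519]
wrist_force: [5.2, -0.8, 3.9]
finger_gap: 22.9
finger_force: 20.0
```

Emit:
jog_arm(plan=[0.0001,0.002,0,0,0,0,0.0004,0.004,0,0,0,0,0.0007,0.006,0,0,0,0,0.0007,0.006,0,0,0,0])

```text
clock: 10.5
eef_pos: [480.6, -185.2, 152.7]
eef_rot: [3.138, -0.003, -0.519]
wrist_force: [3.2, -19.4, 1.0]
finger_gap: 22.8
finger_force: 20.0
```

```bash
python3 - <<'E'
from h import *
p,d=camera("scene"); c=get_calibration("scene"); P=cloud(c,d)
a=cv2.resize(p[160:330,60:300],None,fx=3,fy=3); cv2.imwrite("pics/s2.png",a[:,:,::-1])
E
```

```text
(no output)
```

View pics/s2.png

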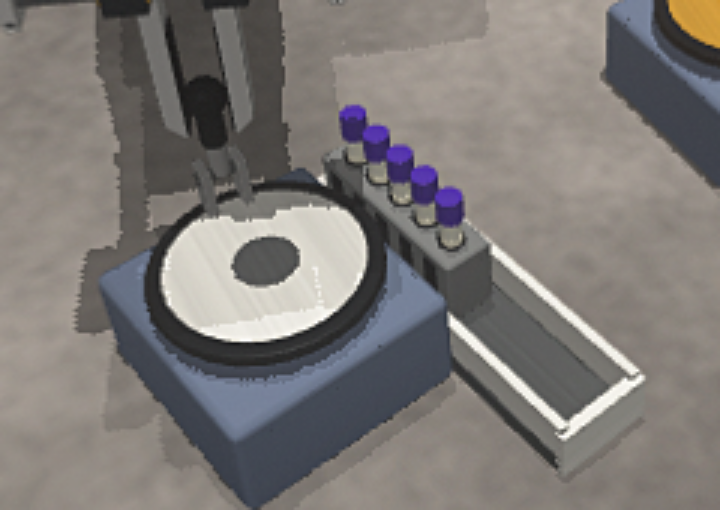

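The stop is reached: 19 N resisting, and the rack sits at the robot's end of the channel, with the handle upright at about (208,110). Now I'll press outward against the handle stop, relax, open and lift.

Emit:
jog_arm(plan=[-0.0015,0,0,0,0,0,-0.0015,0,0,0,0,0,-0.0005,-0.001,0,0,0,0,-0.0003,-0.002,0,0,0,0,-0.0003,-0.002,0,0,0,0])

```text
clock: 11.05
eef_pos: [480.5, -186.1, 152.6]
eef_rot: [3.14, -0.002, -0.519]
wrist_force: [3.2, -9.6, 3.4]
finger_gap: 22.8
finger_force: 20.0
```

Emit:
jog_arm(plan=[0,0,0,0,0,0,0,0,0,0,0,0,0,0,0,0,0,0,0,0,0,0,0,0], claw=0.06)

```text
clock: 11.45
eef_pos: [480.1, -184.7, 152.1]
eef_rot: [-3.142, 0.001, -0.519]
wrist_force: [0.7, 0.4, -0.1]
finger_gap: 51.4
finger_force: 0.0
```

Emit:
jog_arm(plan=[0,0,0.02,0,0,0,0,0,0.05,0,0,0,0,0,0.09,0,0,0,0,0,0.13,0,0,0,-0.03,0,0.17,0,0,0,-0.05,0,0.18,0,0,0,-0.05,0,0.18,0,0,0,-0.05,0,0.18,0,0,0])

```text
clock: 12.25
eef_pos: [430.4, -184.8, 332.0]
eef_rot: [-3.141, 0.0, -0.519]
wrist_force: [0.6, 0.6, 0.3]
finger_gap: 60.0
finger_force: 0.0
```

```bash
python3 - <<'E'
from h import *
s=manip.read_state(); print(s["clock"],s["eef_pos"],s["wrist_force"])
c=get_calibration("wrist"); q,dw=camera("wrist"); P=cloud(c,dw)
b=(P[...,2]>150)&(P[...,2]<195)&(np.hypot(P[...,0]-481,P[...,1]+185)<35)&(dw>0)
print("knob wrist",P[b].mean(0),P[b].max(0),b.sum())
p,d=camera("scene"); a=cv2.resize(p[160:330,60:300],(400,283)); w=cv2.resize(q,(378,283)); cv2.imwrite("pics/e1.png",np.hstack([a,w])[:,:,::-1])
c=get_calibration("scene"); P=cloud(c,d); z=P[...,2]
for lo,hi in [(118,135),(135,150),(150,165),(165,185)]:
    b=(z>lo)&(z<hi)&(np.hypot(P[...,0]-481,P[...,1]+185)<35)&(d>0); print(lo,np.median(P[b],0),b.sum())
E
```

```text
12.25 [ 430.40766896 -184.84288554  331.97586851] [0.60563116 0.56966632 0.33382773]
knob wrist [ 480.3470687  -188.46467099  178.86281247] [ 491.71729223 -175.95100287  184.05623433] 414
118 [ 484.29744613 -186.70808655  123.76203392] 131
135 [ 486.605248   -187.16239363  144.17278291] 49
150 [ 486.83877403 -188.05618338  156.72139631] 51
165 [ 487.44616541 -187.53354405  177.17875089] 172
```

View pics/e1.png

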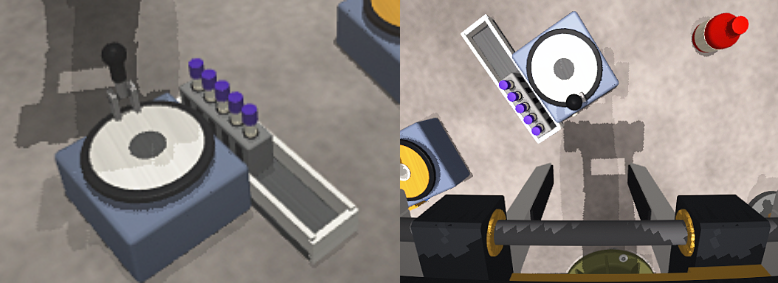

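The handle stands upright (knob at about (113,48) in the scene crop) and the rack sits at the channel's near end. The gripper is clear of everything.

```bash
python3 -c "
from cell import manip
print(manip.sign_off())"
```

```text
the job is handed in; nothing more can be done
None
```

The tube feeder's handle was folded upright and the wheel cranked clockwise to its hard stop; the rack is home at the robot's end, the handle is still upright, and the job was handed in at about 12 s with the robot clear.

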